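Set out the bench around the tube rack

ROBOT

A 6-joint arm with a two-finger parallel gripper is mounted at the origin on the work surface. World frame = base frame: x ahead of the robot, y to its left, z up, the work surface at z = 0. Lengths are in m, angles in rad, forces in N, time in s.
With the tool pointing down it reaches from about 0.275 to 0.975 m from the base axis. Payload 8.4 kg.
Tool frame: the origin (TCP) lies at the very end of the fingers, on their centre line; the grasp point (between the pads) lies 19 mm behind it (ctrl.tcp_to_grasp is the distance from the TCP to the grasp point, in m); z points along the fingers, y is the line along which they close (so a half turn about z gives the same grasp; the last joint's range is limited). The gripper opens to 92 mm and grips with 3 to 60 N. Pads are 20 mm wide; open, the fingers measure 128 mm over their backs; the gripper's body (75 mm by 189 mm) begins 69 mm behind the grasp point.
Start: joints at [1.267, 0.353, 1.633, -0, 1.155, -0.002], TCP at [0.186, 0.597, 0.215] pointing down, gripper open.
Joint ranges: [-2.63, 2.63], [-0.92, 2.1], [0.06, 2.66], [-1.3, 4.44], [0, 2.69], [-3.02, 3.02]. Speed limits (rad/s): [2.22, 2.22, 2.79, 3.14, 3.14, 3.14].

INTERFACE

Orientations are given as a rotation vector (axis times angle).
In Python, from plant import telemetry, vision, order, ctrl gives the robot as it stands.
- The arm moves only by the tool drive_tool, never from a script. Its argument "motion" is a list that holds one entry, the list of rows, each a list of 7 numbers: the turn, a rotation vector about the tool's x, y, z in degrees, then the shift along the tool's x, y, z in mm, then the closure, from -1 (fully open) to 1 (shut), so that 0 is half open. A call has 1 to 5 rows; each row shifts and turns the commanded pose from where the row before left it, along the tool's axes as they then stand; what a row does not reach is not made up. A row lasts 1/10 s, in which the tool goes at most 50 mm and 8.59 degrees, less where a joint would pass 70% of its speed; a pose out of reach is approached as far as the arm can. A call with a gripper value outside its range is refused whole. The fingers move at their own pace and stop on an object; "squeeze" is the grip in N (left out, the last holds). Time passes only in rows, so rows that do not move let the fingers close. It gives the time, the measured TCP pose, the force, the opening and the grip force at its end, in the units of the state.
- telemetry.state(): the state, without advancing time (a new reading comes with each control period).
- vision.camera(name): name is "scene" or "top"; returns (picture, depth): 420x560x3 uint8, red, green, blue; 420x560 float32, m along the optical axis (not along the pixel's ray), 0 where there is no reading.
- vision.get_calibration(name): a dict with "fov_y" (degrees; the focal length in pixels is half the picture's height over the tangent of half this angle, whatever the lens; pixels are square), "cx", "cy" (the principal point, pixels), "origin" and "attitude" of the camera in the world. Camera axes: x right, y down, z forward; pixel columns grow to the right and rows downward; lengths in m; the calibration is good to about 2 mm. A picture is of the moment at which its call begins. get_calibration takes no time and is no camera call.
- order.close_job(): hands the job in; it is judged then, once.
The state is a dict: "t": time; "joint_pos": joint angles; "qvel": joint speeds; "joint_torque": joint torques, N m; "position": TCP position; "tcp_rot": TCP orientation; "ft_force": force on the tool from outside, world axes, zero at the start; "torque": the same for the moment, N m; "opening": opening from 0.0 (shut) to 1.0 (fully open); "grasp_force": force on a finger pad.
Only numpy, scipy, OpenCV 4.12 (cv2) and the standard library are available. Lean on these libraries where they do the work, as an engineer would, in place of code of your own. Each camera call takes 0.05 s, during which the arm holds its last target. There are 200 camera calls.

TASK

Set out the bench for the next run: the conical flask upright on the middle of the stirrer's plate; the tall bottle beside the tube rack at the end that faces the stirrer, so that it stands between the two, and the low jar beside the rack's opposite end, both upright and on the rack's lengthwise centre line; and the pipette-tip box behind the rack (on the side away from the robot), centred on it and parallel to its long side, with the slide case lying centred on top of the box and parallel to it. Leave a gap of about 25 mm between the rack and each of the bottle, the jar and the tip box. Set everything down rather than dropping it, keep the flask, bottle and jar upright throughout, and do not disturb the small beaker, the dropper bottle and the culture dish.

Things in the scene. Friction and masses are not known exactly. Their poses are not given: they have to be found in the camera images.
- rack: Fixed orange micro-tube rack, 64 x 120 x 50 mm high (white tube caps in some of its holes reach 62 mm), its long side roughly crosswise to the robot's view. Origin: centre of its underside, on the bench. Its y axis runs along its long side (to the robot's left, within 7 degrees), its x axis points to its back, away from the robot. Its place is swapped with the stirrer's at random.
- stirrer_plate (a point): Fixed white magnetic stirrer, 110 x 110 mm box 38 mm high with a white round plate of 96 mm diameter on it. This point is the centre of the plate's upper face, 45 mm above the bench; axes as the box, z up.
- flask_mid (a point): Loose conical glass flask, 110 mm high, foot 68 mm in diameter, narrowing from 8 to 70 mm height to a 28 mm neck; blue screw cap 34 mm in diameter from 84 to 110 mm above its foot (grasp it there). This point is on its axis, half-way up (55 mm above its underside). Its own z axis points up when upright.
- bottle_mid (a point): Loose white plastic bottle, tall and slim, 126 mm high; body 54 mm in diameter up to 84 mm, then a shoulder; blue screw cap 36 mm in diameter from 100 to 126 mm above its foot (grasp it there). This point is on its axis, half-way up (63 mm above its underside). Its own z axis points up when upright.
- jar_mid (a point): Loose white plastic jar, low and wide, 64 mm high, 60 mm in diameter; its blue screw lid, also 60 mm in diameter, takes the upper 20 mm. This point is on its axis, half-way up (32 mm above its underside). Its own z axis points up when upright.
- tipbox_mid (a point): Loose closed pipette-tip box, 60 x 96 x 55 mm high, blue below with a clear-over-white upper half and a flat top. This point is its centre (27.5 mm above its underside); its x axis runs across it (60 mm), y along it (96 mm), z up. It is grasped across the 60 mm.
- slidecase_mid (a point): Loose grey microscope-slide case, 36 x 84 x 30 mm high, with a black seam and a small blank paper label on top. This point is its centre (15 mm above its underside); its x axis runs across it (36 mm), y along it (84 mm), z up. It is grasped across the 36 mm.
- beaker_mid (a point): Bystander, loose: small open glass beaker, 34 mm in diameter, 50 mm high. This point: half-way up its axis. Leave alone.
- dropper_mid (a point): Bystander, loose: small amber dropper bottle with a black rubber teat, 29 mm in diameter, 72 mm high. This point: half-way up its axis. Leave alone.
- dish_mid (a point): Bystander, loose: flat closed culture dish, 58 mm in diameter, 16 mm high, yellowish inside. This point: half-way up its axis. Leave alone.
Not all that is in view belongs to the job. What is meant by the rack is not yellow, and is the larger of those in its own colour. What is shaped like the part that bears bottle_mid but green is not meant.

How it is judged:
At the end, for the whole second after the job is handed in: Flask within 15 mm of the plate's centre; bottle, jar and tip box 25 +- 15 mm from the rack, in line with or centred on it within 15 mm; slide case on the box within 12 mm; box parallel within 0.2 rad, case within 0.25; all upright, resting on their supports, at rest (horizontal distance between flask_mid and stirrer_plate below 0.015 m and height (world z) of flask_mid between 0.094 and 0.106 m and angle between each of flask_mid, bottle_mid, jar_mid, tipbox_mid's own z axis and vertical below 0.1 rad and ((y of stirrer_plate in the frame of rack above 0 m and y of bottle_mid in the frame of rack between 0.097 and 0.127 m and y of jar_mid in the frame of rack between -0.13 and -0.1 m) or (y of stirrer_plate in the frame of rack below 0 m and y of bottle_mid in the frame of rack between -0.127 and -0.097 m and y of jar_mid in the frame of rack between 0.1 and 0.13 m)) and x of bottle_mid in the frame of rack between -0.015 and 0.015 m and height (world z) of bottle_mid between 0.057 and 0.069 m and x of jar_mid in the frame of rack between -0.015 and 0.015 m and height (world z) of jar_mid between 0.026 and 0.038 m and x of tipbox_mid in the frame of rack between 0.072 and 0.102 m and y of tipbox_mid in the frame of rack between -0.015 and 0.015 m and height (world z) of tipbox_mid between 0.0215 and 0.0335 m and angle between the y axis of tipbox_mid and the y axis of rack, either way round below 0.2 rad and horizontal distance between slidecase_mid and tipbox_mid below 0.012 m and z of slidecase_mid in the frame of tipbox_mid between 0.0375 and 0.0475 m and angle between the y axis of slidecase_mid and the y axis of tipbox_mid, either way round below 0.25 rad and linear speed of each of flask, bottle, jar, tipbox, slidecase below 0.02 m/s); the robot touches nothing.
It fails at once if a bystander (beaker, dropper bottle or culture dish) is shifted by more than 20 mm (distance of any of beaker_mid, dropper_mid, dish_mid from where it was at the start of the episode above 0.02 m).
It fails at once if the flask, the bottle or the jar is tipped more than about 35 degrees (angle between any of flask_mid, bottle_mid, jar_mid's own z axis and vertical above 0.6 rad).
It fails at once if one of the five things is dropped (falls out of the fingers at more than 0.5 m/s) ((linear speed of flask above 0.5 m/s and contact force between flask and the fingers below 0.1 N) or (linear speed of bottle above 0.5 m/s and contact force between bottle and the fingers below 0.1 N) or (linear speed of jar above 0.5 m/s and contact force between jar and the fingers below 0.1 N) or (linear speed of tipbox above 0.5 m/s and contact force between tipbox and the fingers below 0.1 N) or (linear speed of slidecase above 0.5 m/s and contact force between slidecase and the fingers below 0.1 N)).
It also fails if it takes over 120 s, if anything falls off the work surface, if the arm or the gripper's body presses on something with over 40 N, if the wrist force passes 120 N, or if a joint passes its speed limit or range.

## Working session

There is one attempt and no reset: what is moved stays moved. The work goes in short steps, Python scripts to look and compute and a tool call to move; the robot and the scene stay as the last step left them, time stands still between calls to the robot, and variables do not carry over. Pictures are saved under pics/ and viewed, at most 14 in all, crops included, and the job is handed in when it is done.

Besides the shell and the picture viewer there is one more tool, called after "Emit:" as a command line: name --argument value ..., lists and objects as JSON in quotes. drive_tool: Moves the arm, as the interface text tells. Its arguments: {"type":"object","properties":{"motion":{"type":"array","items":{"type":"array","items":{"type":"array","items":{"type":"number"}}}},"squeeze":{"type":"number"}},"required":["motion"]}

```bash
ls; mkdir -p pics; cat > h.py <<'E'
import numpy as np, cv2
from plant import telemetry, vision, order, ctrl
from scipy.spatial.transform import Rotation as R
def cal(n):
    c=vision.get_calibration(n); f=210/np.tan(np.radians(c["fov_y"])/2); return c,f
E
python3 - <<'E'
from h import *
for n in ("scene","top"):
    p,d=vision.camera(n); np.savez(f"{n}0.npz",p=p,d=d)
    cv2.imwrite(f"pics/{n}0.png",cv2.resize(p[:,:,::-1],(800,600),interpolation=cv2.INTER_CUBIC)); print(n,vision.get_calibration(n))
print(telemetry.state())
E
```

```text
pics
scene {'fov_y': 47.694604261832254, 'cx': 274.6329836711257, 'cy': 203.08056552279447, 'origin': array([ 1.20275754, -0.03093411,  0.94431218]), 'attitude': array([-1.83296984, -1.79127426,  0.63056209])}
top {'fov_y': 49.43061168119892, 'cx': 266.5103001862069, 'cy': 210.55231727246468, 'origin': array([0.30168271, 0.01540919, 1.10637812]), 'attitude': array([-2.125503  ,  2.15425963, -0.17176523])}
{'t': 0.1, 'joint_pos': array([ 1.26659507e+00,  3.53562278e-01,  1.63405801e+00, -2.95026983e-06,
        1.15520304e+00, -2.38809111e-03]), 'qvel': array([-9.44837447e-04, -1.84084902e-03, -1.91227898e-03, -4.72121589e-04,
        8.96971684e-05, -6.73188103e-04]), 'joint_torque': array([ 1.36407343e-03, -5.94901621e+01, -3.34931552e+01,  6.99143065e-02,
        1.83276407e-02, -2.43676737e-05]), 'position': array([0.18564239, 0.59632494, 0.21394989]), 'tcp_rot': array([-4.72259892e-01, -3.10570562e+00,  1.91099894e-03]), 'ft_force': array([ 0.34993102,  0.17991177, -0.05145183]), 'torque': array([ 0.03136465, -0.0093226 , -0.02020325]), 'grasp_force': 0.0, 'opening': 1.0012454655860843}
```

View pics/top0.png

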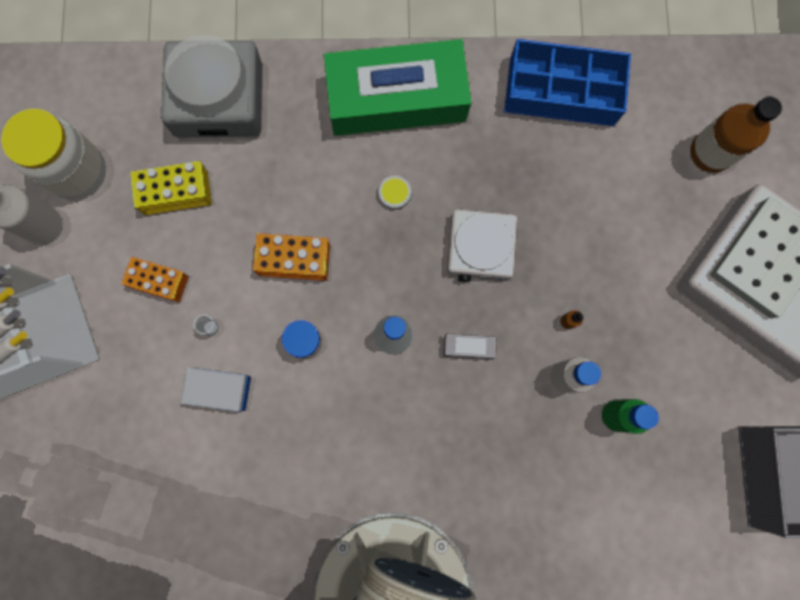

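View pics/scene0.png

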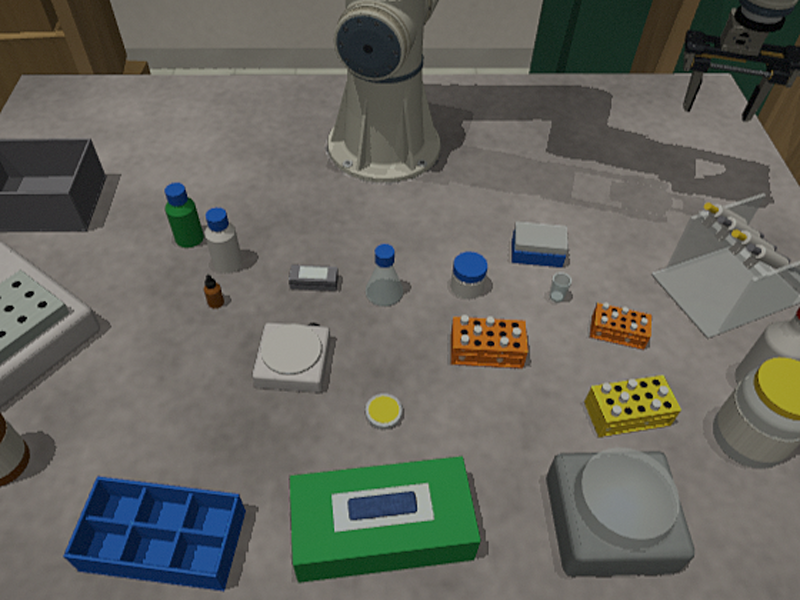

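In the top view (800x600): rack candidates are the large orange one (290,256), the small orange one (155,279) and a yellow one (170,187), so I take the large orange. Bottle candidates are white (586,374) and green (645,417), so white. Stirrer candidates are white (483,243) and a grey balance (212,85), so white. Jar (300,340), flask cap (395,328), tip box (215,390), slide case (470,347). Bystanders: beaker (205,326), dropper (572,319), dish (395,192).

```bash
cat >> h.py <<'E'
def ray(n,uv,z):
    "pixels (N,2) cast on the plane of height z (scalar or per pixel)"
    c,f=cal(n); uv=np.atleast_2d(uv).astype(float)
    d=np.c_[(uv[:,0]-c["cx"])/f,(uv[:,1]-c["cy"])/f,np.ones(len(uv))]@R.from_rotvec(c["attitude"]).as_matrix().T
    return c["origin"]+d*((z-c["origin"][2])/d[:,2])[:,None]
def cloud(n,d):
    c,f=cal(n); v,u=np.mgrid[:420,:560]
    return np.stack([(u-c["cx"])/f*d,(v-c["cy"])/f*d,d],-1)@R.from_rotvec(c["attitude"]).as_matrix().T+c["origin"]
def mask(p,kind):
    h,s,v=[x.astype(int) for x in cv2.split(cv2.cvtColor(p,cv2.COLOR_RGB2HSV))]
    return {"orange":(h>6)&(h<20)&(s>150)&(v>100),"blue":(h>98)&(h<122)&(s>140)&(v>80),"yellow":(h>24)&(h<34)&(s>120)}[kind]
def blobs(m,amin=40):
    n,l,st,ce=cv2.connectedComponentsWithStats(m.astype(np.uint8))
    return [(l==i,ce[i],st[i,4]) for i in range(1,n) if st[i,4]>=amin]
def rect(xy):
    (cx,cy),(w,h),a=cv2.minAreaRect(xy.astype(np.float32)*1000)
    if w>h: a+=90; w,h=h,w   # a+90.. direction of the long side
    return np.round([cx,cy,w,h,(a+90)%180],1)
E
python3 - <<'E'
from h import *
z=np.load("top0.npz");p,d=z["p"],z["d"];P=cloud("top",d);np.set_printoptions(suppress=True,precision=4)
print("bench z",[np.median(P[a:a+20,b:b+20,2]).round(4) for a,b in((200,120),(300,300),(290,220),(110,240),(330,480))])
print("caps by colour (top)")
for m,c,a in blobs(mask(p,"blue")):
    Z=np.percentile(P[m][:,2],80); q=P[m]
    print(c.round(),a,"z",Z.round(4),"cloud",np.median(q[abs(q[:,2]-Z)<.008],0))
names=dict(rack=(204,179,.05,35),stirrer=(338,170,.045,35),slide=(329,243,.03,25),tip=(151,273,.055,32),jar=(210,238,.064,22),flask=(276,229,.11,20),bottle=(410,262,.126,20),beaker=(143,228,.05,14),dropper=(401,223,.072,12),dish=(276,134,.016,16))
for k,(u,v,h,r) in names.items():
    m=np.zeros(d.shape,bool); m[v-r:v+r+1,u-r:u+r+1]=1
    if k=="stirrer": h=.038
    m&=abs(P[...,2]-h)<.007
    bs=blobs(m,15)
    if not bs: print(k,"none"); continue
    b=max(bs,key=lambda t:t[2])[0]; vv,uu=np.nonzero(b)
    q=ray("top",np.c_[uu,vv],h)[:,:2]
    print(k,b.sum(),"z",np.median(P[b][:,2]).round(4),"rect",rect(q),"circ",np.round(np.array(cv2.minEnclosingCircle((q*1000).astype(np.float32))[0]),1),"mean",(q.mean(0)*1000).round(1))
z=np.load("scene0.npz");p,d=z["p"],z["d"];P=cloud("scene",d)
print("scene bench z",[np.median(P[a:a+10,b:b+10,2]).round(4) for a,b in((200,300),(260,200),(100,200))])
for k,hs in (("blue",0),("orange",0)):
  for m,c,a in blobs(mask(p,k)):
    q=P[m];Z=np.percentile(q[:,2],85);q=q[abs(q[:,2]-Z)<.006]
    print(k,c.round(),a,"z",Z.round(4),"rect",rect(q[:,:2]))
E
```

```text
bench z [np.float64(0.0014), np.float64(0.001), np.float64(0.0009), np.float64(0.0009), np.float64(0.0013)]
caps by colour (top)
[396.  55.] 1948 z 0.0583 cloud [ 0.854  -0.3184  0.0574]
[276. 229.] 183 z 0.1123 cloud [ 0.4193 -0.0079  0.1108]
[210. 237.] 509 z 0.0665 cloud [0.4083 0.1425 0.0649]
[411. 261.] 207 z 0.1285 cloud [ 0.3446 -0.2956  0.1267]
[452. 291.] 225 z 0.1284 cloud [ 0.2802 -0.3764  0.127 ]
rack 1190 z 0.0509 rect [551.  161.5  65.4 120.5  85. ] circ [550.6 161.5] mean [550.8 161.9]
stirrer 958 z 0.039 rect [ 568.3 -159.9  109.5  111.2  173.8] circ [ 568.9 -160.4] mean [ 565.9 -157.2]
slide 544 z 0.0309 rect [ 396.8 -133.4   36.5   83.5   86.2] circ [ 395.  -133.9] mean [ 396.8 -133.9]
tip 1113 z 0.0557 rect [330.9 282.5  59.8  97.3  81.7] circ [331.3 283.1] mean [330.8 282.6]
jar 533 z 0.0648 rect [409.1 143.1  57.4  57.9 134.7] circ [409.3 142.9] mean [409.3 142.9]
flask 184 z 0.1108 rect [419.3  -8.   30.8  31.  179.2] circ [419.4  -7.7] mean [419.4  -7.7]
bottle 233 z 0.1267 rect [ 344.7 -296.2   33.9   35.6  132.8] circ [ 344.9 -296. ] mean [ 344.9 -296.3]
beak
[... 291 characters left out ...]
e bench z [np.float64(-0.0019), np.float64(0.0352), np.float64(-0.0022)]
blue [121. 134.] 128 z 0.1257 rect [ 283.9 -380.7   33.9   34.2   31.2]
blue [150. 151.] 130 z 0.1261 rect [ 350.3 -299.1   31.6   35.     6.7]
blue [268. 177.] 141 z 0.1097 rect [424.5  -9.3  31.8  31.8  31.8]
blue [329. 186.] 362 z 0.0638 rect [414.7 141.   55.5  60.9 174.4]
blue [377. 180.] 247 z 0.0303 rect [362.9 277.7   8.7  91.9  80.2]
blue [112. 371.] 3890 z 0.0583 rect [ 862.1 -321.3  111.1  200.6   81.3]
blue [118. 346.] 97 z 0.0473 rect [ 812.4 -315.2    2.3   46.9   80.5]
orange [435. 228.] 595 z 0.0378 rect [520.6 391.8  53.2  93.3  73.6]
orange [342. 239.] 1036 z 0.0499 rect [554.6 159.6  67.9 119.4  85.7]
```

```bash
cat >> h.py <<'E'
H=-4.7
def go(x,y,z):
    s=telemetry.state(); M=R.from_rotvec(s["tcp_rot"]).as_matrix()
    print("t",round(s["t"],2),"tcp mm",(s["position"]*1000).round(1),"heading",np.degrees(np.arctan2(M[1,1],M[0,1])).round(2),"zdown",M[:,2].round(3),
     "opening mm",round(s["opening"]*92,1),"grip",round(float(s["grasp_force"]),1),"F",s["ft_force"].round(1))
    print("tool shift mm",(M.T@(np.array([x,y,z])-s["position"]*1000)).round(1))
E
python3 - <<'E'
from h import *
z=np.load("top0.npz");p=z["p"];P=cloud("top",z["d"])
m=np.zeros(p.shape[:2],bool);m[135:205,303:373]=1;m&=abs(P[...,2]-.0465)<.0035
vv,uu=np.nonzero(max(blobs(m),key=lambda t:t[2])[0]);q=(ray("top",np.c_[uu,vv],.045)*1000).astype(np.float32)[:,:2]
print("plate",cv2.minEnclosingCircle(q),q.mean(0))
z=np.load("scene0.npz");P=cloud("scene",z["d"])
m=np.zeros(p.shape[:2],bool);m[210:290,160:250]=1;m&=abs(P[...,2]-.044)<.004
vv,uu=np.nonzero(max(blobs(m),key=lambda t:t[2])[0]);q=(ray("scene",np.c_[uu,vv],.045)*1000).astype(np.float32)[:,:2]
print("plate scene",cv2.minEnclosingCircle(q),q.mean(0))
cv2.imwrite("pics/crop1.png",cv2.resize(p[130:310,80:480,::-1],(800,360),interpolation=cv2.INTER_CUBIC))
E
```

```text
Traceback (most recent call last):
cv2.error: OpenCV(4.12.0) /io/opencv/modules/imgproc/src/shapedescr.cpp:201: error: (-215:Assertion failed) count >= 0 && (depth == CV_32F || depth == CV_32S) in function 'minEnclosingCircle'
```

Emit:
drive_tool --motion '[[[0,0,7.7,0,0,0,-1],[0,0,7.7,0,0,0,-1],[0,0,7.7,0,0,0,-1],[0,0,7.7,0,0,0,-1],[0,0,7.7,0,0,0,-1]]]' --squeeze 15

```text
t: 0.6
position: [0.1857, 0.5964, 0.2141]
tcp_rot: [1.477, 2.772, -0.001]
ft_force: [0.0, 0.2, 0.1]
opening: 1.002
grasp_force: 0.0
```

Emit:
drive_tool --motion '[[[0,0,7.7,0,0,0,-1],[0,0,7.7,0,0,0,-1],[0,0,7.7,0,0,0,-1],[0,0,7.7,0,0,0,-1],[0,0,7.7,0,0,0,-1]]]'

```text
t: 1.1
position: [0.1857, 0.5965, 0.2141]
tcp_rot: [2.309, 2.13, -0.001]
ft_force: [0.5, -1.0, 0.7]
opening: 1.002
grasp_force: 0.0
```

```bash
python3 - <<'E'
from h import *
for n,(a,b,c,d),h in (("top",(135,205,303,373),.0465),("scene",(210,290,160,250),.044)):
    z=np.load(n+"0.npz");p=z["p"];P=cloud(n,z["d"])
    m=np.zeros(p.shape[:2],bool);m[a:b,c:d]=1;m&=abs(P[...,2]-h)<.004
    vv,uu=np.nonzero(max(blobs(m),key=lambda t:t[2])[0]);q=np.ascontiguousarray((ray(n,np.c_[uu,vv],.045)*1000)[:,:2],np.float32)
    print("plate",n,cv2.minEnclosingCircle(q),q.mean(0))
p=np.load("top0.npz")["p"]
cv2.imwrite("pics/crop1.png",cv2.resize(p[130:310,80:480,::-1],(800,360),interpolation=cv2.INTER_CUBIC))
go(422,-9,200)
E
```

```text
plate top ((570.5905151367188, -162.328125), 51.736488342285156) [ 569.849 -160.833]
plate scene ((576.9797973632812, -165.18539428710938), 50.8022346496582) [ 576.65314 -162.34938]
t 1.1 tcp mm [185.7 596.5 214.1] heading -4.61 zdown [-0.    -0.001 -1.   ] opening mm 92.2 grip 0.0 F [ 0.5 -1.   0.7]
tool shift mm [-584.5  284.2   14.6]
```

View pics/crop1.png

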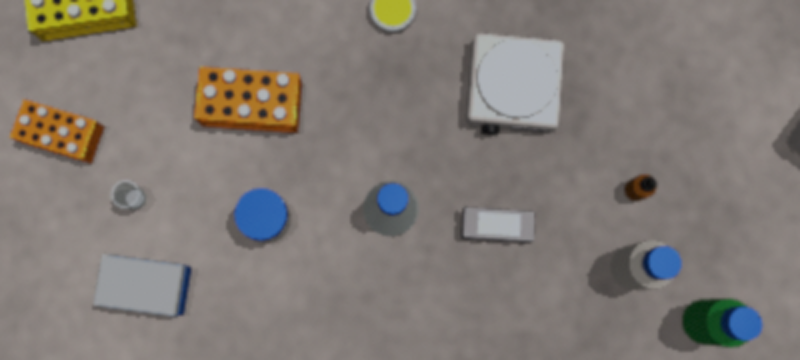

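The crop confirms the choices: large orange rack at (247,98), white bottle at (655,264) next to the green one at (735,322), white stirrer at (515,82).

Emit:
drive_tool --motion '[[[0,0,0,-39,19,0,-1],[0,0,0,-39,19,0,-1],[0,0,0,-39,19,0,-1],[0,0,0,-39,19,0,-1],[0,0,0,-39,19,0,-1]]]'

```text
t: 1.6
position: [0.2661, 0.3934, 0.2143]
tcp_rot: [2.302, 2.137, -0.001]
ft_force: [0.2, 0.3, 0.5]
opening: 1.001
grasp_force: 0.0
```

Emit:
drive_tool --motion '[[[0,0,0,-39,19,0,-1],[0,0,0,-39,19,0,-1],[0,0,0,-39,19,0,-1],[0,0,0,-39,19,0,-1],[0,0,0,-39,19,0,-1]]]'

```text
t: 2.1
position: [0.3462, 0.192, 0.2146]
tcp_rot: [2.303, 2.137, 0.0]
ft_force: [1.3, -0.6, 0.4]
opening: 1.0
grasp_force: 0.0
```

Emit:
drive_tool --motion '[[[0,0,0,-39,19,0,-1],[0,0,0,-39,19,0,-1],[0,0,0,-39,19,0,-1],[0,0,0,-39,19,0,-1],[0,0,0,-27,17,0,-1]]]'

```text
t: 2.6
position: [0.4252, 0.0018, 0.2145]
tcp_rot: [2.304, 2.135, -0.0]
ft_force: [-0.1, -0.1, 0.1]
opening: 0.999
grasp_force: 0.0
```

Emit:
drive_tool --motion '[[[0,0,0,0,0,0,-1],[0,0,0,0,0,0,-1]]]'

```text
t: 2.8
position: [0.4248, 0.0038, 0.2143]
tcp_rot: [-2.305, -2.134, 0.001]
ft_force: [0.2, 0.7, 0.6]
opening: 1.002
grasp_force: 0.0
```

```bash
python3 -c "
from h import *
go(422,-9,78)"
```

```text
t 2.8 tcp mm [424.8   3.8 214.3] heading -4.41 zdown [-0.001  0.    -1.   ] opening mm 92.2 grip 0.0 F [0.2 0.7 0.6]
tool shift mm [-13.   -1.7 136.3]
```

Emit:
drive_tool --motion '[[[0,0,0,-13,-2,0,-1],[0,0,0,0,0,40,-1],[0,0,0,0,0,40,-1],[0,0,0,0,0,36,-1],[0,0,0,0,0,20,-1]]]'

```text
t: 3.3
position: [0.4199, -0.0073, 0.0763]
tcp_rot: [-2.3, -2.137, 0.003]
ft_force: [0.3, 0.7, 0.3]
opening: 1.003
grasp_force: 0.0
```

Emit:
drive_tool --motion '[[[0,0,0,0,0,0,0],[0,0,0,0,0,0,0.2],[0,0,0,0,0,0,1],[0,0,0,0,0,0,1],[0,0,0,0,0,0,1]]]'

```text
t: 3.8
position: [0.4228, -0.0086, 0.0795]
tcp_rot: [2.302, 2.136, 0.002]
ft_force: [0.2, 0.4, -0.5]
opening: 0.585
grasp_force: 0.0
```

Emit:
drive_tool --motion '[[[0,0,0,0,0,0,1],[0,0,0,0,0,0,1],[0,0,0,0,0,0,1],[0,0,0,0,0,0,1],[0,0,0,0,0,0,1]]]'

```text
t: 4.3
position: [0.4221, -0.0087, 0.0786]
tcp_rot: [-2.303, -2.137, 0.0]
ft_force: [-1.0, -0.1, 3.6]
opening: 0.366
grasp_force: 15.0
```

```bash
python3 -c "
from h import *
go(422,-9,78)"
```

```text
t 4.3 tcp mm [422.1  -8.7  78.6] heading -4.3 zdown [-0. -0. -1.] opening mm 33.7 grip 15.0 F [-1.  -0.1  3.6]
tool shift mm [-0.3 -0.1  0.6]
```

Emit:
drive_tool --motion '[[[0,0,0,0,0,-10,1],[0,0,0,0,0,-20,1],[0,0,0,0,0,-25,1],[0,0,0,0,0,-25,1],[0,0,0,0,0,-10,1]]]'

```text
t: 4.8
position: [0.4233, -0.0087, 0.171]
tcp_rot: [2.301, 2.135, 0.004]
ft_force: [0.4, 0.2, -1.1]
opening: 0.361
grasp_force: 15.0
```

Emit:
drive_tool --motion '[[[0,0,0,-6,7,0,1],[0,0,0,-14,16,0,1],[0,0,0,-20,23,0,1],[0,0,0,-20,23,0,1],[0,0,0,-20,23,0,1]]]'

```text
t: 5.3
position: [0.5083, -0.0966, 0.167]
tcp_rot: [-2.302, -2.136, 0.002]
ft_force: [0.2, 0.6, -0.7]
opening: 0.367
grasp_force: 15.0
```

Emit:
drive_tool --motion '[[[0,0,0,-20,23,0,1],[0,0,0,-20,23,0,1],[0,0,0,-14,16,0,1],[0,0,0,-7,8,0,1],[0,0,0,0,0,0,1]]]'

```text
t: 5.8
position: [0.5732, -0.1622, 0.1671]
tcp_rot: [-2.303, -2.135, 0.001]
ft_force: [0.2, 0.5, -0.7]
opening: 0.367
grasp_force: 15.0
```

```bash
python3 -c "
from h import *
go(572.5,-162,123.6)
p,d=vision.camera('scene')
cv2.imwrite('pics/flask.png',p[130:330,100:400,::-1])"
```

```text
t 5.8 tcp mm [ 573.2 -162.2  167.1] heading -4.35 zdown [-0.002  0.    -1.   ] opening mm 33.8 grip 15.0 F [ 0.2  0.5 -0.7]
tool shift mm [ 0.1 -0.6 43.5]
```

View pics/flask.png

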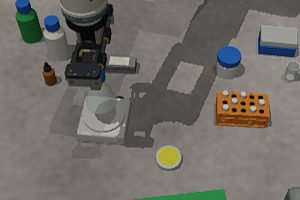

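The flask hangs upright in the fingers over the plate (crop pixel 103,105). Lowering.

Emit:
drive_tool --motion '[[[0,0,0,0,0,15,1],[0,0,0,0,0,14,1],[0,0,0,0,0,8,1],[0,0,0,0,0,4,1],[0,0,0,0,0,0,1]]]'

```text
t: 6.35
position: [0.5726, -0.161, 0.1268]
tcp_rot: [-2.302, -2.136, 0.001]
ft_force: [0.2, -0.2, -1.4]
opening: 0.366
grasp_force: 15.0
```

Emit:
drive_tool --motion '[[[0,0,0,0,0,1,1],[0,0,0,0,0,1,1],[0,0,0,0,0,0,1],[0,0,0,0,0,0,1]]]'

```text
t: 6.75
position: [0.5733, -0.1614, 0.1259]
tcp_rot: [2.303, 2.136, 0.0]
ft_force: [-0.2, -0.1, -2.0]
opening: 0.365
grasp_force: 15.0
```

Emit:
drive_tool --motion '[[[0,0,0,0,0,1,1],[0,0,0,0,0,0.5,1],[0,0,0,0,0,0,1]]]'

```text
t: 7.05
position: [0.5731, -0.1614, 0.124]
tcp_rot: [-2.303, -2.137, 0.0]
ft_force: [0.1, 0.2, -1.2]
opening: 0.366
grasp_force: 15.0
```

Emit:
drive_tool --motion '[[[0,0,0,0,0,0.5,1],[0,0,0,0,0,0.5,1],[0,0,0,0,0,0,1]]]'

```text
t: 7.35
position: [0.5732, -0.1614, 0.1237]
tcp_rot: [2.303, 2.137, 0.0]
ft_force: [-2.4, 0.7, 5.2]
opening: 0.365
grasp_force: 15.0
```

Emit:
drive_tool --motion '[[[0,0,0,0,0,0,0.2],[0,0,0,0,0,0,0],[0,0,0,0,0,0,-0.5],[0,0,0,0,0,0,-1],[0,0,0,0,0,0,-1]]]'

```text
t: 7.85
position: [0.5731, -0.1614, 0.123]
tcp_rot: [-2.303, -2.137, 0.0]
ft_force: [0.3, 0.8, 1.0]
opening: 0.728
grasp_force: 0.0
```

Emit:
drive_tool --motion '[[[0,0,0,0,0,0,-1],[0,0,0,0,0,-15,-1],[0,0,0,0,0,-30,-1],[0,0,0,0,0,-35,-1],[0,0,0,0,0,-15,-1]]]'

```text
t: 8.35
position: [0.5747, -0.1618, 0.2223]
tcp_rot: [2.3, 2.134, 0.004]
ft_force: [-0.4, 0.0, 0.4]
opening: 1.001
grasp_force: 0.0
```

Emit:
drive_tool --motion '[[[0,0,0,-19,-27,0,-1],[0,0,0,-19,-27,0,-1],[0,0,0,-19,-27,0,-1],[0,0,0,-19,-27,0,-1],[0,0,0,-19,-27,0,-1]]]'

```text
t: 8.85
position: [0.4302, -0.2464, 0.2183]
tcp_rot: [2.303, 2.137, 0.0]
ft_force: [-0.2, -1.5, -0.3]
opening: 1.0
grasp_force: 0.0
```

Emit:
drive_tool --motion '[[[0,0,0,-19,-27,0,-1],[0,0,0,-19,-26,0,-1],[0,0,0,-19,-26,0,-1],[0,0,0,0,0,0,-1],[0,0,0,0,0,0,-1]]]'

```text
t: 9.35
position: [0.3482, -0.2972, 0.2184]
tcp_rot: [2.305, 2.134, 0.001]
ft_force: [0.6, -0.1, 0.6]
opening: 0.999
grasp_force: 0.0
```

```bash
cat >> h.py <<'E'
def caps(n):
    p,d=vision.camera(n);P=cloud(n,d)
    for m,c,a in blobs(mask(p,"blue")):
        q=P[m];Z=np.percentile(q[:,2],85);q=q[abs(q[:,2]-Z)<.006]
        if q[0,0]<.75: print(n,c.round(),a,"z",(Z*1000).round(1),rect(q[:,:2]))
E
python3 -c "
from h import *
go(347.5,-297.3,94)
caps('top');caps('scene')"
```

```text
t 9.35 tcp mm [ 348.2 -297.2  218.4] heading -4.4 zdown [ 0.001 -0.    -1.   ] opening mm 91.9 grip 0.0 F [ 0.6 -0.1  0.6]
tool shift mm [-1.000e-01 -7.000e-01  1.244e+02]
top [345. 156.] 176 z 157.5 [ 569.3 -160.3   29.1   30.1  135.8]
top [210. 237.] 505 z 66.6 [408.3 142.6  55.4  55.6   0.7]
top [411. 261.] 206 z 128.9 [ 344.7 -296.    30.    32.6   89.3]
top [172. 275.] 40 z 32.2 [325.1 236.    1.6  48.9 172.3]
scene [121. 134.] 133 z 126.1 [ 284.  -380.2   32.7   36.9   22.1]
scene [150. 152.] 139 z 125.7 [ 351.1 -300.1   34.1   35.   171. ]
scene [328. 186.] 372 z 63.7 [413.  141.2  55.3  60.4 173. ]
scene [377. 181.] 281 z 29.9 [362.6 276.9   8.2  93.5  83.8]
scene [198. 216.] 198 z 155.0 [ 575.5 -162.2   31.2   33.7  148.7]
```

Emit:
drive_tool --motion '[[[0,0,0,0,-1,25,-1],[0,0,0,0,0,40,-1],[0,0,0,0,0,35,-1],[0,0,0,0,0,16,-1],[0,0,0,0,0,8,-1]]]'

```text
t: 9.95
position: [0.3474, -0.2956, 0.0924]
tcp_rot: [-2.3, -2.136, 0.0]
ft_force: [1.0, 0.1, -0.3]
opening: 1.0
grasp_force: 0.0
```

Emit:
drive_tool --motion '[[[0,0,0,0,0,0,0],[0,0,0,0,0,0,0.2],[0,0,0,0,0,0,1],[0,0,0,0,0,0,1],[0,0,0,0,0,0,1]]]'

```text
t: 10.45
position: [0.3477, -0.2971, 0.0947]
tcp_rot: [2.302, 2.136, 0.0]
ft_force: [-0.7, -0.3, 0.8]
opening: 0.583
grasp_force: 0.0
```

Emit:
drive_tool --motion '[[[0,0,0,0,0,0,1],[0,0,0,0,0,0,1],[0,0,0,0,0,0,1],[0,0,0,0,0,0,1],[0,0,0,0,0,0,1]]]'

```text
t: 10.95
position: [0.3471, -0.2968, 0.0942]
tcp_rot: [-2.303, -2.136, 0.001]
ft_force: [-3.4, 0.5, 6.1]
opening: 0.391
grasp_force: 13.1
```

Emit:
drive_tool --motion '[[[0,0,0,0,0,-10,1],[0,0,0,0,0,-20,1],[0,0,0,0,0,-25,1],[0,0,0,0,0,-25,1],[0,0,0,0,0,-10,1]]]'

```text
t: 11.45
position: [0.3484, -0.2976, 0.1865]
tcp_rot: [2.3, 2.134, 0.001]
ft_force: [-0.1, 0.4, -1.2]
opening: 0.388
grasp_force: 14.7
```

```bash
python3 -c "
from h import *
go(543.8,48.9,184)"
```

```text
t 11.45 tcp mm [ 348.4 -297.6  186.5] heading -4.29 zdown [ 0.003 -0.002 -1.   ] opening mm 35.7 grip 14.7 F [-0.1  0.4 -1.2]
tool shift mm [360.1 168.9   2.3]
```

Emit:
drive_tool --motion '[[[0,0,0,8,4,0,1],[0,0,0,16,7.5,0,1],[0,0,0,24,11.3,0,1],[0,0,0,24,11.3,0,1],[0,0,0,24,11.3,0,1]]]'

```text
t: 11.95
position: [0.3996, -0.2027, 0.1827]
tcp_rot: [-2.302, -2.135, 0.001]
ft_force: [0.4, -0.7, -1.4]
opening: 0.388
grasp_force: 14.8
```

Emit:
drive_tool --motion '[[[0,0,0,24,11.3,0,1],[0,0,0,24,11.3,0,1],[0,0,0,24,11.3,0,1],[0,0,0,24,11.3,0,1],[0,0,0,24,11.3,0,1]]]'

```text
t: 12.45
position: [0.4648, -0.0873, 0.1826]
tcp_rot: [-2.302, -2.136, 0.002]
ft_force: [0.6, -1.1, -2.1]
opening: 0.388
grasp_force: 14.8
```

Emit:
drive_tool --motion '[[[0,0,0,24,11.3,0,1],[0,0,0,24,11.3,0,1],[0,0,0,24,11.3,0,1],[0,0,0,24,11.3,0,1],[0,0,0,24,11.3,0,1]]]'

```text
t: 12.95
position: [0.5299, 0.0281, 0.1824]
tcp_rot: [-2.302, -2.136, 0.002]
ft_force: [0.6, -0.0, -1.6]
opening: 0.391
grasp_force: 14.8
```

Emit:
drive_tool --motion '[[[0,0,0,16,7.5,0,1],[0,0,0,8,3.5,0,1],[0,0,0,0,0,0,1],[0,0,0,0,0,0,1]]]'

```text
t: 13.35
position: [0.5426, 0.049, 0.1836]
tcp_rot: [-2.303, -2.137, 0.002]
ft_force: [-0.5, 0.4, -2.1]
opening: 0.386
grasp_force: 14.8
```

```bash
python3 -c "
from h import *
go(543.8,48.9,94)"
```

```text
t 13.35 tcp mm [542.6  49.  183.6] heading -4.29 zdown [-0.001 -0.    -1.   ] opening mm 35.5 grip 14.8 F [-0.5  0.4 -2.1]
tool shift mm [ 0.   1.3 89.6]
```

Emit:
drive_tool --motion '[[[0,0,0,0,1,10,1],[0,0,0,0,0,22,1],[0,0,0,0,0,25,1],[0,0,0,0,0,18,1],[0,0,0,0,0,8,1]]]'

```text
t: 13.85
position: [0.5427, 0.0485, 0.099]
tcp_rot: [-2.303, -2.134, 0.004]
ft_force: [-0.2, -1.4, -1.3]
opening: 0.386
grasp_force: 14.8
```

Emit:
drive_tool --motion '[[[0,0,0,0,0,3,1],[0,0,0,0,0,1,1],[0,0,0,0,0,1,1],[0,0,0,0,0,0,1],[0,0,0,0,0,0,1]]]'

```text
t: 14.35
position: [0.5446, 0.0494, 0.0967]
tcp_rot: [2.303, 2.136, 0.001]
ft_force: [0.4, 0.9, -1.3]
opening: 0.39
grasp_force: 14.8
```

Emit:
drive_tool --motion '[[[0,0,0,0,0,0.5,1],[0,0,0,0,0,0.5,1],[0,0,0,0,0,0,1]]]'

```text
t: 14.65
position: [0.5442, 0.0494, 0.0951]
tcp_rot: [2.303, 2.137, 0.0]
ft_force: [0.3, 0.0, -0.7]
opening: 0.388
grasp_force: 14.8
```

Emit:
drive_tool --motion '[[[0,0,0,0,0,0.5,1],[0,0,0,0,0,0.5,1],[0,0,0,0,0,0,1]]]'

```text
t: 14.95
position: [0.5443, 0.0494, 0.0943]
tcp_rot: [2.303, 2.137, 0.0]
ft_force: [-1.3, -0.1, 1.5]
opening: 0.39
grasp_force: 15.0
```

Emit:
drive_tool --motion '[[[0,0,0,0,0,0.5,1],[0,0,0,0,0,0,0.2],[0,0,0,0,0,0,0],[0,0,0,0,0,0,-0.5],[0,0,0,0,0,0,-1]]]'

```text
t: 15.45
position: [0.5442, 0.0494, 0.0935]
tcp_rot: [-2.303, -2.137, -0.0]
ft_force: [-0.5, -0.7, -0.7]
opening: 0.638
grasp_force: 0.0
```

Emit:
drive_tool --motion '[[[0,0,0,0,0,0,-1],[0,0,0,0,0,0,-1],[0,0,0,0,0,-20,-1],[0,0,0,0,0,-35,-1],[0,0,0,0,0,-35,-1]]]'

```text
t: 15.95
position: [0.5436, 0.0493, 0.1841]
tcp_rot: [-2.302, -2.136, 0.002]
ft_force: [0.2, -0.1, 0.6]
opening: 0.998
grasp_force: 0.0
```

Emit:
drive_tool --motion '[[[0,0,0,16.5,-28,0,-1],[0,0,0,16.5,-28,0,-1],[0,0,0,16.5,-28,0,-1],[0,0,0,16.5,-28,0,-1],[0,0,0,16.5,-27,0,-1]]]'

```text
t: 16.45
position: [0.4106, 0.1425, 0.1836]
tcp_rot: [2.303, 2.136, 0.0]
ft_force: [-0.1, 0.6, -0.4]
opening: 1.002
grasp_force: 0.0
```

Emit:
drive_tool --motion '[[[0,0,0,0,0,40,-1],[0,0,0,0,0,40,-1],[0,0,0,0,0,0,-1],[0,0,0,0,0,0,-1]]]'

```text
t: 16.85
position: [0.4115, 0.1419, 0.1038]
tcp_rot: [-2.303, -2.136, 0.003]
ft_force: [-0.4, -1.3, 1.4]
opening: 0.999
grasp_force: 0.0
```

```bash
python3 -c "
from h import *
go(411.8,142,35)
caps('top')"
```

```text
t 16.85 tcp mm [411.5 141.9 103.8] heading -4.29 zdown [-0.002 -0.001 -1.   ] opening mm 91.9 grip 0.0 F [-0.4 -1.3  1.4]
tool shift mm [ 0.1  0.4 68.8]
top [345. 156.] 176 z 157.4 [ 569.3 -160.5   29.2   31.1  133.6]
top [250. 174.] 194 z 128.3 [542.6  48.4  32.1  33.2 160.2]
top [452. 291.] 225 z 128.5 [ 279.8 -377.4   32.8   33.6   30.5]
```

Emit:
drive_tool --motion '[[[0,0,0,0,0,20,-1],[0,0,0,0,0,25,-1],[0,0,0,0,0,16,-1],[0,0,0,0,0,8,-1],[0,0,0,0,0,0,-0.6]]]' --squeeze 20

```text
t: 17.4
position: [0.4124, 0.1421, 0.0351]
tcp_rot: [2.303, 2.136, 0.001]
ft_force: [0.5, 0.6, 0.6]
opening: 0.935
grasp_force: 0.0
```

Emit:
drive_tool --motion '[[[0,0,0,0,0,0,-0.3],[0,0,0,0,0,0,1],[0,0,0,0,0,0,1],[0,0,0,0,0,0,1],[0,0,0,0,0,0,1]]]'

```text
t: 17.9
position: [0.412, 0.1422, 0.0352]
tcp_rot: [2.303, 2.137, 0.001]
ft_force: [-2.1, 0.5, 8.2]
opening: 0.65
grasp_force: 20.0
```

Emit:
drive_tool --motion '[[[0,0,0,0,0,0,1],[0,0,0,0,0,0,1],[0,0,0,0,0,0,1],[0,0,0,0,0,0,1]]]'

```text
t: 18.3
position: [0.412, 0.1422, 0.0352]
tcp_rot: [2.303, 2.137, 0.001]
ft_force: [-2.6, 0.3, 8.9]
opening: 0.647
grasp_force: 20.0
```

Emit:
drive_tool --motion '[[[0,0,0,0,0,-10,1],[0,0,0,0,0,-20,1],[0,0,0,0,0,-25,1],[0,0,0,0,0,-25,1],[0,0,0,0,0,-10,1]]]'

```text
t: 18.8
position: [0.4129, 0.1424, 0.127]
tcp_rot: [2.302, 2.136, 0.005]
ft_force: [-0.0, -0.2, -1.6]
opening: 0.643
grasp_force: 20.0
```

```bash
python3 -c "
from h import *
go(562.4,275,35)"
```

```text
t 18.8 tcp mm [412.9 142.4 127. ] heading -4.29 zdown [ 0.003  0.001 -1.   ] opening mm 59.1 grip 20.0 F [-0.  -0.2 -1.6]
tool shift mm [143.3 138.9  92.7]
```

Emit:
drive_tool --motion '[[[0,0,0,6,6,0,1],[0,0,0,13,13,0,1],[0,0,0,18,17.5,0,1],[0,0,0,18,17.5,0,1],[0,0,0,18,17.5,0,1]]]'

```text
t: 19.3
position: [0.4889, 0.2103, 0.1231]
tcp_rot: [-2.303, -2.136, 0.002]
ft_force: [-0.5, -0.4, -1.5]
opening: 0.645
grasp_force: 20.0
```

Emit:
drive_tool --motion '[[[0,0,0,18,17.5,0,1],[0,0,0,18,17.5,0,1],[0,0,0,18,17.5,0,1],[0,0,0,11,10,0,1],[0,0,0,5,5,0,1]]]'

```text
t: 19.8
position: [0.5616, 0.2753, 0.1227]
tcp_rot: [-2.302, -2.137, 0.002]
ft_force: [-0.3, 0.4, -1.6]
opening: 0.648
grasp_force: 20.0
```

Emit:
drive_tool --motion '[[[0,0,0,0,0,0,1],[0,0,0,0,0,20,1],[0,0,0,0,0,20,1],[0,0,0,0,0,0,1],[0,0,0,0,0,0,1]]]'

```text
t: 20.3
position: [0.5604, 0.2737, 0.0844]
tcp_rot: [-2.303, -2.136, 0.002]
ft_force: [-0.0, -0.1, -1.7]
opening: 0.649
grasp_force: 20.0
```

```bash
python3 -c "
from h import *
go(562.4,275,35.2)"
```

```text
t 20.3 tcp mm [560.4 273.7  84.4] heading -4.3 zdown [-0.001 -0.001 -1.   ] opening mm 59.7 grip 20.0 F [-0.  -0.1 -1.7]
tool shift mm [ 1.5  2.  49.2]
```

Emit:
drive_tool --motion '[[[0,0,0,1.5,2,12,1],[0,0,0,0,0,16,1],[0,0,0,0,0,12,1],[0,0,0,0,0,5,1],[0,0,0,0,0,2,1]]]'

```text
t: 20.8
position: [0.5626, 0.2753, 0.0364]
tcp_rot: [-2.303, -2.136, 0.003]
ft_force: [-0.2, -0.1, -0.8]
opening: 0.648
grasp_force: 20.0
```

Emit:
drive_tool --motion '[[[0,0,0,0,0,0.5,1],[0,0,0,0,0,0.5,1],[0,0,0,0,0,0,1],[0,0,0,0,0,0,1]]]'

```text
t: 21.2
position: [0.5635, 0.2757, 0.037]
tcp_rot: [2.303, 2.137, 0.001]
ft_force: [0.5, 0.7, -2.7]
opening: 0.648
grasp_force: 20.0
```

Emit:
drive_tool --motion '[[[0,0,0,0,0,0.5,1],[0,0,0,0,0,0.5,1],[0,0,0,0,0,0,1]]]'

```text
t: 21.5
position: [0.5632, 0.2756, 0.0355]
tcp_rot: [2.303, 2.137, -0.0]
ft_force: [0.5, -0.4, -1.2]
opening: 0.65
grasp_force: 20.0
```

Emit:
drive_tool --motion '[[[0,0,0,0,0,0.5,1],[0,0,0,0,0,0.5,1],[0,0,0,0,0,0,1]]]'

```text
t: 21.8
position: [0.5632, 0.2756, 0.0353]
tcp_rot: [2.303, 2.137, 0.0]
ft_force: [-1.8, -0.4, 6.1]
opening: 0.649
grasp_force: 20.0
```

Emit:
drive_tool --motion '[[[0,0,0,0,0,0,-0.5],[0,0,0,0,0,0,-0.7],[0,0,0,0,0,0,-1],[0,0,0,0,0,0,-1],[0,0,0,0,0,0,-1]]]'

```text
t: 22.3
position: [0.5632, 0.2756, 0.0345]
tcp_rot: [-2.303, -2.137, 0.0]
ft_force: [-0.7, 0.0, 0.0]
opening: 1.003
grasp_force: 0.0
```

Emit:
drive_tool --motion '[[[0,0,0,0,0,0,-1],[0,0,0,0,0,-20,-1],[0,0,0,0,0,-30,-1],[0,0,0,0,0,-30,-1],[0,0,0,0,0,0,-1]]]'

```text
t: 22.8
position: [0.5657, 0.2769, 0.1187]
tcp_rot: [2.302, 2.135, 0.01]
ft_force: [-0.4, -0.3, 0.1]
opening: 1.002
grasp_force: 0.0
```

Emit:
drive_tool --motion '[[[0,0,0,-1.2,-23,0,-1],[0,0,0,-1.2,-23,0,-1],[0,0,0,-1.2,-23,0,-1],[0,0,0,-1.2,-23,0,-1],[0,0,0,-1.2,-23,0,-1]]]'

```text
t: 23.3
position: [0.4467, 0.2779, 0.1138]
tcp_rot: [-2.303, -2.136, 0.002]
ft_force: [-0.6, -0.0, 0.2]
opening: 1.002
grasp_force: 0.0
```

Emit:
drive_tool --motion '[[[0,0,0,-1.2,-23,0,-1],[0,0,0,-1.2,-23,0,-1],[0,0,0,-1.2,-23,0,-1],[0,0,0,-1.2,-23,0,-1],[0,0,0,-1,-22.5,0,-1]]]'

```text
t: 23.8
position: [0.3322, 0.2806, 0.114]
tcp_rot: [-2.303, -2.137, 0.001]
ft_force: [-0.2, 0.5, -0.1]
opening: 1.005
grasp_force: 0.0
```

Emit:
drive_tool --motion '[[[0,0,4,0,0,0,-1],[0,0,0,0,0,0,-1],[0,0,0,0,0,0,-1]]]'

```text
t: 24.1
position: [0.3336, 0.281, 0.1143]
tcp_rot: [2.374, 2.057, -0.0]
ft_force: [0.3, 0.1, -0.0]
opening: 1.001
grasp_force: 0.0
```

```bash
python3 -c "
from h import *
go(333.5,281.3,20)
caps('top')"
```

```text
t 24.1 tcp mm [333.6 281.  114.3] heading -8.19 zdown [ 0. -0. -1.] opening mm 92.1 grip 0.0 F [ 0.3  0.1 -0. ]
tool shift mm [ 0.2 -0.1 94.3]
top [345. 156.] 175 z 157.3 [ 569.8 -159.1   28.2   31.6  179.3]
top [154. 173.] 492 z 66.8 [561.3 274.8  56.   56.1  84.2]
top [250. 174.] 195 z 128.8 [541.9  48.9  31.9  32.6  16.2]
top [172. 275.] 40 z 32.7 [326.3 236.3   1.4  46.7 171.9]
top [452. 291.] 224 z 128.7 [ 279.7 -376.6   32.3   33.4   30.5]
```

Emit:
drive_tool --motion '[[[0,0,0,0,0,25,-1],[0,0,0,0,0,30,-1],[0,0,0,0,0,22,-1],[0,0,0,0,0,12,-1],[0,0,0,0,0,4,-1]]]'

```text
t: 24.65
position: [0.3332, 0.2805, 0.0205]
tcp_rot: [-2.376, -2.055, 0.003]
ft_force: [-0.2, 0.7, -0.0]
opening: 1.0
grasp_force: 0.0
```

Emit:
drive_tool --motion '[[[0,0,0,0,0,0,-0.6],[0,0,0,0,0,0,-0.3],[0,0,0,0,0,0,1],[0,0,0,0,0,0,1],[0,0,0,0,0,0,1]]]'

```text
t: 25.15
position: [0.3336, 0.2812, 0.0222]
tcp_rot: [-2.376, -2.055, -0.001]
ft_force: [-2.1, 0.6, 7.1]
opening: 0.649
grasp_force: 20.0
```

Emit:
drive_tool --motion '[[[0,0,0,0,0,0,1],[0,0,0,0,0,0,1],[0,0,0,0,0,0,1],[0,0,0,0,0,0,1]]]'

```text
t: 25.55
position: [0.3336, 0.2812, 0.0222]
tcp_rot: [-2.376, -2.055, -0.001]
ft_force: [-2.2, -0.3, 7.9]
opening: 0.652
grasp_force: 20.0
```

Emit:
drive_tool --motion '[[[0,0,0,0,0,-10,1],[0,0,0,0,0,-20,1],[0,0,0,0,0,-30,1],[0,0,0,0,0,-30,1],[0,0,0,0,0,-10,1]]]'

```text
t: 26.05
position: [0.3347, 0.282, 0.1245]
tcp_rot: [2.376, 2.055, 0.007]
ft_force: [0.7, 0.3, -2.0]
opening: 0.653
grasp_force: 20.0
```

Emit:
drive_tool --motion '[[[0,0,-2,0,0,0,1],[0,0,-1.7,0,0,0,1],[0,0,0,0,0,0,1],[0,0,0,0,0,0,1]]]'

```text
t: 26.45
position: [0.3331, 0.2807, 0.121]
tcp_rot: [-2.309, -2.13, 0.002]
ft_force: [-0.4, -0.5, -1.2]
opening: 0.654
grasp_force: 20.0
```

```bash
python3 -c "
from h import *
go(643.7,153,20)"
```

```text
t 26.45 tcp mm [333.1 280.7 121. ] heading -4.63 zdown [-0.001 -0.001 -1.   ] opening mm 60.2 grip 20.0 F [-0.4 -0.5 -1.2]
tool shift mm [-102.1  320.   100.8]
```

Emit:
drive_tool --motion '[[[0,0,0,-2.5,8,0,1],[0,0,0,-5,16,0,1],[0,0,0,-8,25,0,1],[0,0,0,-8,25,0,1],[0,0,0,-8,25,0,1]]]'

```text
t: 26.95
position: [0.4309, 0.241, 0.1213]
tcp_rot: [2.309, 2.131, -0.001]
ft_force: [0.3, 0.6, -2.9]
opening: 0.652
grasp_force: 20.0
```

Emit:
drive_tool --motion '[[[0,0,0,-8,25,0,1],[0,0,0,-8,25,0,1],[0,0,0,-8,25,0,1],[0,0,0,-8,25,0,1],[0,0,0,-8,25,0,1]]]'

```text
t: 27.45
position: [0.5523, 0.1907, 0.121]
tcp_rot: [-2.309, -2.13, 0.001]
ft_force: [0.4, 0.3, -1.4]
opening: 0.649
grasp_force: 20.0
```

Emit:
drive_tool --motion '[[[0,0,0,-8,25,0,1],[0,0,0,-8,25,0,1],[0,0,0,-8,25,0,1],[0,0,0,-4.5,14,0,1],[0,0,0,-2,7,0,1]]]'

```text
t: 27.95
position: [0.6452, 0.1528, 0.1209]
tcp_rot: [-2.31, -2.129, 0.001]
ft_force: [0.3, 0.9, -2.3]
opening: 0.651
grasp_force: 20.0
```

Emit:
drive_tool --motion '[[[0,0,0,0,0,0,1],[0,0,0,0,0,0,1]]]'

```text
t: 28.15
position: [0.6433, 0.1539, 0.1212]
tcp_rot: [-2.308, -2.13, 0.002]
ft_force: [-0.1, 0.5, -1.9]
opening: 0.651
grasp_force: 20.0
```

```bash
python3 -c "
from h import *
go(643.7,153,22)
p,d=vision.camera('top');P=cloud('top',d)
cv2.imwrite('pics/box.png',p[80:280,80:380,::-1])"
```

```text
t 28.15 tcp mm [643.3 153.9 121.2] heading -4.58 zdown [-0.001 -0.    -1.   ] opening mm 59.9 grip 20.0 F [-0.1  0.5 -1.9]
tool shift mm [-0.9  0.6 99.2]
```

View pics/box.png

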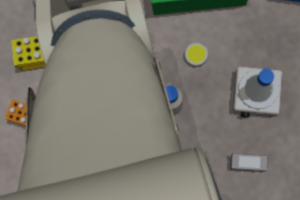

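The arm hides the box from above; at (172,95) the bottle stands clear beside the arm. Lowering under force watch.

Emit:
drive_tool --motion '[[[0,0,0,-0.5,0.5,10,1],[0,0,0,0,0,20,1],[0,0,0,0,0,20,1],[0,0,0,0,0,0,1],[0,0,0,0,0,0,1]]]'

```text
t: 28.7
position: [0.6441, 0.1534, 0.0713]
tcp_rot: [-2.308, -2.131, 0.002]
ft_force: [-0.3, -0.9, -1.5]
opening: 0.65
grasp_force: 20.0
```

Emit:
drive_tool --motion '[[[0,0,0,0,0,15,1],[0,0,0,0,0,16,1],[0,0,0,0,0,10,1],[0,0,0,0,0,5,1],[0,0,0,0,0,0,1]]]'

```text
t: 29.2
position: [0.6441, 0.153, 0.0244]
tcp_rot: [-2.308, -2.13, 0.002]
ft_force: [0.1, -0.7, -1.1]
opening: 0.651
grasp_force: 20.0
```

Emit:
drive_tool --motion '[[[0,0,0,0,0,1,1],[0,0,0,0,0,0,1],[0,0,0,0,0,0,1]]]'

```text
t: 29.5
position: [0.6451, 0.1533, 0.0251]
tcp_rot: [2.308, 2.13, 0.001]
ft_force: [-0.6, 0.3, -1.7]
opening: 0.654
grasp_force: 20.0
```

```bash
python3 -c "
from h import *
go(643.7,153,22)"
```

```text
t 29.5 tcp mm [645.1 153.3  25.1] heading -4.59 zdown [ 0.001  0.    -1.   ] opening mm 60.1 grip 20.0 F [-0.6  0.3 -1.7]
tool shift mm [-0.4 -1.3  3.1]
```

Emit:
drive_tool --motion '[[[0,0,0,0,-1,1,1],[0,0,0,0,0,0.5,1],[0,0,0,0,0,0,1]]]'

```text
t: 29.8
position: [0.6437, 0.1533, 0.0231]
tcp_rot: [-2.309, -2.131, -0.0]
ft_force: [-0.1, 0.5, -1.5]
opening: 0.65
grasp_force: 20.0
```

Emit:
drive_tool --motion '[[[0,0,0,0,0,0.5,1],[0,0,0,0,0,0.5,1],[0,0,0,0,0,0,1]]]'

```text
t: 30.1
position: [0.6438, 0.1533, 0.0223]
tcp_rot: [2.309, 2.131, 0.0]
ft_force: [-1.1, 0.0, 1.3]
opening: 0.652
grasp_force: 20.0
```

Emit:
drive_tool --motion '[[[0,0,0,0,0,0.5,1],[0,0,0,0,0,0,1],[0,0,0,0,0,0,1]]]'

```text
t: 30.4
position: [0.6438, 0.1533, 0.0223]
tcp_rot: [2.309, 2.131, 0.0]
ft_force: [-2.8, -0.8, 6.4]
opening: 0.652
grasp_force: 20.0
```

Emit:
drive_tool --motion '[[[0,0,0,0,0,0,-0.4],[0,0,0,0,0,0,-0.48],[0,0,0,0,0,0,-0.48],[0,0,0,0,0,0,-0.48]]]'

```text
t: 30.8
position: [0.6438, 0.1533, 0.0215]
tcp_rot: [2.309, 2.131, -0.0]
ft_force: [-0.7, -0.3, -0.1]
opening: 0.737
grasp_force: 0.0
```

Emit:
drive_tool --motion '[[[0,0,0,0,0,-5,-0.48],[0,0,0,0,0,-15,-0.48],[0,0,0,0,0,-25,-0.48],[0,0,0,0,0,-40,-0.48],[0,0,0,0,0,-45,-0.48]]]'

```text
t: 31.3
position: [0.643, 0.1531, 0.1532]
tcp_rot: [-2.308, -2.13, 0.002]
ft_force: [1.5, -0.0, 0.1]
opening: 0.738
grasp_force: 0.0
```

Emit:
drive_tool --motion '[[[0,0,0,0,0,-35,-0.48],[0,0,0,-27,-20,0,-0.48],[0,0,0,-28,-20,0,-0.48],[0,0,0,-28,-20,0,-0.48],[0,0,0,-28,-20,0,-0.48]]]'

```text
t: 31.8
position: [0.5544, 0.0482, 0.188]
tcp_rot: [2.307, 2.13, 0.002]
ft_force: [-0.3, 0.1, 0.2]
opening: 0.739
grasp_force: 0.0
```

Emit:
drive_tool --motion '[[[0,0,0,-28,-20,0,-0.48],[0,0,0,-28,-20,0,-0.48],[0,0,0,-28,-20,0,-0.48],[0,0,0,-28,-20,0,-0.48],[0,0,0,-28,-20,0,-0.48]]]'

```text
t: 32.3
position: [0.4435, -0.0834, 0.1878]
tcp_rot: [2.307, 2.13, 0.002]
ft_force: [0.6, -0.2, 0.0]
opening: 0.74
grasp_force: 0.0
```

Emit:
drive_tool --motion '[[[0,0,0,-28,-20,0,-0.48],[0,0,0,-27.5,-20.5,0,-0.48],[0,0,0,0,0,0,-0.48],[0,0,0,0,0,0,-0.48]]]'

```text
t: 32.7
position: [0.3997, -0.135, 0.1877]
tcp_rot: [2.31, 2.127, 0.002]
ft_force: [0.6, 0.6, -0.6]
opening: 0.741
grasp_force: 0.0
```

```bash
cat >> h.py <<'E'
def top(n,c,r,h):
    "rectangle of a flat top at height h near world c (mm)"
    p,d=vision.camera(n);P=cloud(n,d)
    b=max(blobs((abs(P[...,2]-h)<.006)&(np.hypot(P[...,0]-c[0]/1e3,P[...,1]-c[1]/1e3)<r/1e3),15),key=lambda t:t[2])[0]
    vv,uu=np.nonzero(b);print(n,"top",rect(ray(n,np.c_[uu,vv],h)[:,:2]),"z",np.median(P[b][:,2]).round(4));return p
E
python3 -c "
from h import *
go(399.4,-134.6,6)
p=top('top',(641,154),65,.055);caps('top')
cv2.imwrite('pics/top2.png',p[60:300,60:480,::-1])"
```

```text
t 32.7 tcp mm [ 399.7 -135.   187.7] heading -4.71 zdown [ 0.002 -0.    -1.   ] opening mm 68.1 grip 0.0 F [ 0.6  0.6 -0.6]
tool shift mm [  0.5  -0.6 181.7]
top top [641.8 154.8  61.2  96.1  85.3] z 0.0557
top [343. 155.] 103 z 157.3 [ 573.7 -154.9   16.2   31.8  140.6]
top [154. 173.] 492 z 66.8 [561.3 275.6  55.4  57.4 166.5]
top [250. 174.] 195 z 128.6 [541.9  48.7  32.   32.2 102.2]
top [455. 291.] 128 z 129.0 [ 279.6 -384.8   20.2   33.7  173.7]
```

View pics/top2.png

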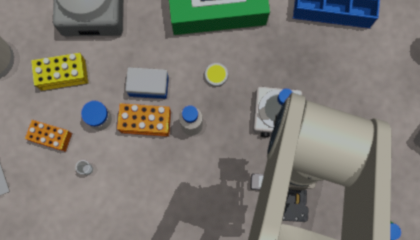

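From above: box at (147,82), parallel behind the rack (143,119), bottle (190,117) and jar (94,113) at its ends, bystanders untouched at (216,74) and (83,168). Next the slide case.

Emit:
drive_tool --motion '[[[0,0,0,0.5,-0.5,30,-0.48],[0,0,0,0,0,40,-0.48],[0,0,0,0,0,40,-0.48],[0,0,0,0,0,30,-0.48],[0,0,0,0,0,0,-0.48]]]'

```text
t: 33.3
position: [0.3971, -0.1324, 0.0438]
tcp_rot: [-2.303, -2.129, 0.005]
ft_force: [0.4, -0.4, -0.2]
opening: 0.739
grasp_force: 0.0
```

Emit:
drive_tool --motion '[[[0,0,0,0,0,20,-0.48],[0,0,0,0,0,12,-0.48],[0,0,0,0,0,6,-0.48],[0,0,0,0,0,2,-0.48],[0,0,0,0,0,0,-0.48]]]'

```text
t: 33.8
position: [0.3997, -0.134, 0.0073]
tcp_rot: [2.308, 2.131, 0.001]
ft_force: [0.2, -0.2, 0.0]
opening: 0.741
grasp_force: 0.0
```

```bash
python3 -c "
from h import *
go(399.4,-134.6,6)"
```

```text
t 33.8 tcp mm [ 399.7 -134.     7.3] heading -4.57 zdown [ 0.001 -0.    -1.   ] opening mm 68.2 grip 0.0 F [ 0.2 -0.2  0. ]
tool shift mm [-0.6 -0.2  1.3]
```

Emit:
drive_tool --motion '[[[0,0,0,0,0,0,0],[0,0,0,0,0,0,0.2],[0,0,0,0,0,0,1],[0,0,0,0,0,0,1],[0,0,0,0,0,0,1]]]'

```text
t: 34.3
position: [0.3989, -0.1341, 0.0067]
tcp_rot: [2.309, 2.131, -0.0]
ft_force: [-0.9, 0.1, 4.9]
opening: 0.391
grasp_force: 20.0
```

Emit:
drive_tool --motion '[[[0,0,0,0,0,0,1],[0,0,0,0,0,0,1],[0,0,0,0,0,0,1],[0,0,0,0,0,0,1],[0,0,0,0,0,0,1]]]'

```text
t: 34.8
position: [0.3989, -0.1341, 0.0068]
tcp_rot: [2.309, 2.131, -0.0]
ft_force: [-0.6, 0.1, 5.8]
opening: 0.385
grasp_force: 20.0
```

Emit:
drive_tool --motion '[[[0,0,0,0,0,-10,1],[0,0,0,0,0,-20,1],[0,0,0,0,0,-30,1],[0,0,0,0,0,-30,1],[0,0,0,0,0,-30,1]]]'

```text
t: 35.3
position: [0.3985, -0.1339, 0.1282]
tcp_rot: [-2.308, -2.131, 0.0]
ft_force: [1.2, -0.3, -0.4]
opening: 0.39
grasp_force: 20.0
```

Emit:
drive_tool --motion '[[[0,0,0,0,0,-30,1],[0,0,0,0,0,-20,1],[0,0,0,0,0,-10,1],[0,0,0,0,0,0,1],[0,0,0,0,0,0,1]]]'

```text
t: 35.8
position: [0.3984, -0.1339, 0.1859]
tcp_rot: [-2.308, -2.13, 0.001]
ft_force: [0.8, -0.2, -2.0]
opening: 0.389
grasp_force: 20.0
```

```bash
python3 -c "
from h import *
go(643.8,153.3,62.3)"
```

```text
t 35.8 tcp mm [ 398.4 -133.9  185.9] heading -4.59 zdown [-0.001  0.    -1.   ] opening mm 35.8 grip 20.0 F [ 0.8 -0.2 -2. ]
tool shift mm [305.9 221.7 123.5]
```

Emit:
drive_tool --motion '[[[0,0,0,10,7,0,1],[0,0,0,20,14.5,0,1],[0,0,0,25,18,0,1],[0,0,0,25,18,0,1],[0,0,0,25,18,0,1]]]'

```text
t: 36.3
position: [0.4831, -0.0337, 0.1853]
tcp_rot: [-2.308, -2.129, 0.002]
ft_force: [0.7, -0.5, -0.8]
opening: 0.388
grasp_force: 20.0
```

Emit:
drive_tool --motion '[[[0,0,0,25,18,0,1],[0,0,0,25,18,0,1],[0,0,0,25,18,0,1],[0,0,0,25,18,0,1],[0,0,0,25,18,0,1]]]'

```text
t: 36.8
position: [0.5826, 0.084, 0.1849]
tcp_rot: [-2.307, -2.13, 0.003]
ft_force: [0.5, -0.5, -0.6]
opening: 0.388
grasp_force: 20.0
```

Emit:
drive_tool --motion '[[[0,0,0,25,18,0,1],[0,0,0,25,18,0,1],[0,0,0,17,13,0,1],[0,0,0,9,7,0,1],[0,0,0,0,0,0,1]]]'

```text
t: 37.3
position: [0.6443, 0.1546, 0.185]
tcp_rot: [-2.307, -2.131, 0.002]
ft_force: [-0.1, 0.1, -0.8]
opening: 0.388
grasp_force: 20.0
```

Emit:
drive_tool --motion '[[[0,0,0,0,0,20,1],[0,0,0,0,0,30,1],[0,0,0,0,0,30,1],[0,0,0,0,0,15,1],[0,0,0,0,0,0,1]]]'

```text
t: 37.8
position: [0.642, 0.1522, 0.0892]
tcp_rot: [-2.308, -2.129, 0.007]
ft_force: [0.3, 0.6, -0.7]
opening: 0.391
grasp_force: 20.0
```

```bash
python3 -c "
from h import *
go(644.3,154.2,62.3)"
```

```text
t 37.8 tcp mm [642.  152.2  89.2] heading -4.62 zdown [-0.005 -0.001 -1.   ] opening mm 36.0 grip 20.0 F [ 0.3  0.6 -0.7]
tool shift mm [ 2.2  2.2 26.9]
```

Emit:
drive_tool --motion '[[[0,0,0,0,0,12,1],[0,0,0,0,0,8,1],[0,0,0,0,0,3,1],[0,0,0,0,0,0,1],[0,0,0,0,0,0,1]]]'

```text
t: 38.3
position: [0.6446, 0.1533, 0.069]
tcp_rot: [2.308, 2.131, 0.001]
ft_force: [-1.0, -0.2, -0.5]
opening: 0.393
grasp_force: 20.0
```

```bash
python3 -c "
from h import *
go(644.3,154.2,62.3)"
```

```text
t 38.3 tcp mm [644.6 153.3  69. ] heading -4.59 zdown [ 0.001  0.    -1.   ] opening mm 36.1 grip 20.0 F [-1.  -0.2 -0.5]
tool shift mm [ 0.8 -0.3  6.7]
```

Emit:
drive_tool --motion '[[[0,0,0,0.8,0,2,1],[0,0,0,0,0,1,1],[0,0,0,0,0,1,1],[0,0,0,0,0,0,1],[0,0,0,0,0,0,1]]]'

```text
t: 38.8
position: [0.6443, 0.154, 0.0646]
tcp_rot: [-2.309, -2.131, 0.0]
ft_force: [-0.0, 0.6, -1.0]
opening: 0.39
grasp_force: 20.0
```

Emit:
drive_tool --motion '[[[0,0,0,0,0,0.5,1],[0,0,0,0,0,0.5,1],[0,0,0,0,0,0,1],[0,0,0,0,0,0,1]]]'

```text
t: 39.2
position: [0.6443, 0.154, 0.0635]
tcp_rot: [-2.309, -2.131, 0.0]
ft_force: [0.5, -0.1, -1.5]
opening: 0.392
grasp_force: 20.0
```

Emit:
drive_tool --motion '[[[0,0,0,0,0,0.5,1],[0,0,0,0,0,0.5,1],[0,0,0,0,0,0,1],[0,0,0,0,0,0,1]]]'

```text
t: 39.6
position: [0.6443, 0.154, 0.0626]
tcp_rot: [-2.309, -2.131, 0.0]
ft_force: [0.1, 0.4, -0.7]
opening: 0.39
grasp_force: 20.0
```

Emit:
drive_tool --motion '[[[0,0,0,0,0,0.5,1],[0,0,0,0,0,0,1],[0,0,0,0,0,0,1]]]'

```text
t: 39.9
position: [0.6443, 0.154, 0.0621]
tcp_rot: [2.309, 2.131, 0.0]
ft_force: [-0.6, -0.8, -1.2]
opening: 0.389
grasp_force: 20.0
```

Emit:
drive_tool --motion '[[[0,0,0,0,0,0.5,1],[0,0,0,0,0,0,1],[0,0,0,0,0,0,1]]]'

```text
t: 40.2
position: [0.6443, 0.154, 0.0618]
tcp_rot: [2.309, 2.131, 0.0]
ft_force: [-0.6, -0.3, 3.1]
opening: 0.389
grasp_force: 20.0
```

Contact. Release, rise and pull back out of view.

Emit:
drive_tool --motion '[[[0,0,0,0,0,0,0.1],[0,0,0,0,0,0,0],[0,0,0,0,0,0,-0.2],[0,0,0,0,0,0,-0.2],[0,0,0,0,0,0,-0.2]]]'

```text
t: 40.7
position: [0.6443, 0.154, 0.0616]
tcp_rot: [2.309, 2.131, 0.0]
ft_force: [0.0, -0.0, -0.2]
opening: 0.599
grasp_force: 0.0
```

Emit:
drive_tool --motion '[[[0,0,0,0,0,-5,-0.2],[0,0,0,0,0,-15,-0.2],[0,0,0,0,0,-35,-0.2],[0,0,0,0,0,-45,-0.2],[0,0,0,0,0,-45,-0.2]]]'

```text
t: 41.2
position: [0.644, 0.154, 0.2092]
tcp_rot: [2.309, 2.131, 0.0]
ft_force: [0.0, 0.8, 0.4]
opening: 0.598
grasp_force: 0.0
```

Emit:
drive_tool --motion '[[[0,0,0,-10,-40,0,-0.2],[0,0,0,-10,-40,0,-0.2],[0,0,0,-10,-40,0,-0.2],[0,0,0,-10,-40,0,-0.2],[0,0,0,-10,-40,0,-0.2]]]'

```text
t: 41.7
position: [0.4395, 0.1199, 0.2077]
tcp_rot: [2.308, 2.13, 0.002]
ft_force: [0.1, -0.5, 0.2]
opening: 0.6
grasp_force: 0.0
```

Emit:
drive_tool --motion '[[[0,0,0,-10,-30,0,-0.2],[0,0,0,-10,-20,0,-0.2],[0,0,0,0,0,0,-0.2],[0,0,0,0,0,0,-0.2]]]'

```text
t: 42.1
position: [0.3905, 0.1045, 0.2078]
tcp_rot: [2.308, 2.129, 0.004]
ft_force: [1.0, -0.3, 0.3]
opening: 0.601
grasp_force: 0.0
```

```bash
python3 -c "
from h import *
go(400,100,200)
top('top',(641,154),65,.085);p=top('top',(641,154),65,.055);top('top',(551,161),75,.05);caps('top');caps('scene')
q,_=vision.camera('scene')
cv2.imwrite('pics/end.png',cv2.resize(np.vstack([p[60:300,60:480,::-1],q[100:320,100:520,::-1]]),None,fx=1.25,fy=1.25))"
```

```text
t 42.1 tcp mm [390.5 104.5 207.8] heading -4.61 zdown [ 0.003  0.001 -1.   ] opening mm 55.3 grip 0.0 F [ 1.  -0.3  0.3]
tool shift mm [-3.8  9.8  7.9]
top top [642.1 153.   37.9  84.2  85.3] z 0.0858
top top [639.9 155.5  59.6  97.6  89.2] z 0.0554
top top [581.3 179.8  27.8  90.1 101.8] z 0.0508
top [345. 156.] 175 z 157.5 [ 568.9 -160.2   29.    30.3  134.6]
top [154. 172.] 429 z 66.6 [565.8 275.9  49.1  57.3 103.8]
top [250. 174.] 194 z 128.5 [541.6  48.9  32.1  32.5  18.8]
top [452. 291.] 224 z 128.7 [ 280.2 -376.9   32.9   33.1  111.8]
scene [122. 134.] 134 z 126.3 [ 283.6 -380.5   31.9   36.1    9.9]
scene [295. 213.] 206 z 125.8 [547.1  47.9  34.1  34.4 124.2]
scene [198. 216.] 196 z 154.8 [ 575.3 -162.5   30.8   32.8  140.5]
scene [393. 235.] 475 z 63.9 [566.3 274.5  57.6  58.8 167. ]
scene [343. 285.] 287 z 30.6 [675.4 151.1   5.5  92.7  86.5]
```

View pics/end.png

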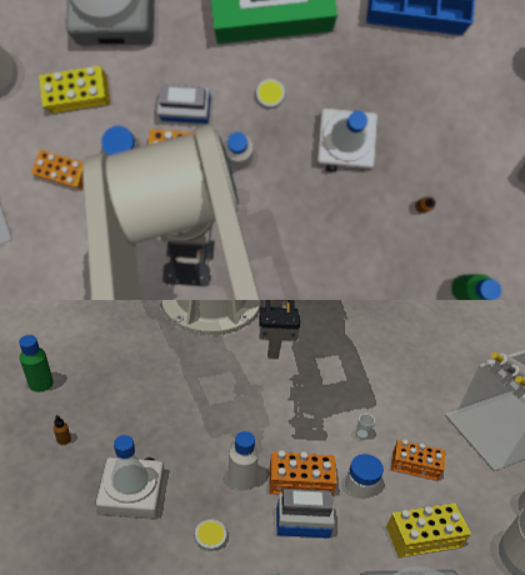

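Final view: the flask is on the plate (124,470), the bottle (244,460) and jar (366,475) stand at the rack's ends, and the case lies on the box (306,512). The beaker, dropper bottle and dish haven't moved. All measured positions are within tolerance, so I'm handing in.

```bash
python3 -c "
from h import *
print(order.close_job())"
```

```text
the job is handed in; nothing more can be done
None
```

The bench is set out as asked and the job is handed in at about 42 s of the 120 s allowed; my last camera measurements had every placement within tolerance and the bystanders looked unmoved, but close_job returned no verdict.

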